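# Square a set of floor-sample boards in the corner of a stacking jig

## Robot

A 7-joint arm with a two-finger parallel gripper is mounted at the origin on the work surface. World frame = base frame: x ahead of the robot, y to its left, z up, the work surface at z = 0. Lengths are in m, angles in rad, forces in N, time in s.
With the tool pointing down it reaches from about 0.425 to 0.925 m from the base axis. Payload 6.8 kg.
Tool frame: the origin (TCP) lies on the front face of the gripper's body, between the roots of the fingers; the fingertips stand 73 mm ahead of it and the grasp point (between the pads) lies 54 mm ahead of it (bot.finger_overhang is the z of the fingertips in the tool frame, in m); z points along the fingers, y is the line along which they close (so a half turn about z gives the same grasp; the last joint's range is limited). The gripper opens to 85 mm and grips with 20 to 120 N. Pads are 22 mm wide; open, the fingers measure 114 mm over their backs; the gripper's body (76 mm by 85 mm) begins 54 mm behind the grasp point. The pads swing forward as they close: fully open they stand 13 mm farther back than shut.
Start: joints at [1.195, 0.477, 0.022, 1.555, -0.011, 1.109, -0.083], TCP at [0.179, -0.651, 0.304] pointing down, gripper open.
Joint ranges: [-2.96, 2.96], [-0.34, 2.1], [-1.41, 1.46], [0.24, 2.44], [-1.37, 4.51], [0.17, 1.92], [-2.96, 2.96]. Speed limits (rad/s): [2.39, 2.39, 3.14, 3.14, 3.14, 3.14, 3.14].

## Interface

Orientations are given as a unit quaternion [w, x, y, z].
In Python, from station import bot gives the robot as it stands.
- The arm moves only by the tool servo_tool, never from a script. Its argument "motion" is one flat list of numbers, 7 for each row, row after row: the shift along the tool's x, y, z as a fraction of full scale, then the turn, a rotation vector about the tool's x, y, z as a fraction of full scale, then the closure, from 0 (fully open) to 1 (shut). In form: [tx, ty, tz, ax, ay, az, gripper, tx, ty, tz, ax, ay, az, gripper, ...]. A call has 1 to 5 rows; each row shifts and turns the commanded pose from where the row before left it, along the tool's axes as they then stand; what a row does not reach is not made up. Full scale, the value 1, is 0.02 m for a shift and 0.15 rad for a turn. A row lasts 1/8 s, in which the tool goes at most 62.5 mm and 10.7 degrees, less where a joint would pass 70% of its speed; a pose out of reach is approached as far as the arm can. A call with a number of a shift or a turn outside -1 to 1 is refused whole. A call with a gripper value outside its range is refused whole. The fingers move at their own pace and stop on an object; "grip_force" is the grip in N (left out, the last holds). Time passes only in rows, so rows that do not move let the fingers close. It gives the time, the measured TCP pose, the force, the opening and the grip force at its end, in the units of the state.
- bot.get_obs(): the state, without advancing time (a new reading comes with each control period).
- bot.read_camera(name): name is "side" or "top"; returns the picture (400x640x3 uint8, red, green, blue); there is no depth.
- bot.get_calibration(name): a dict with "mtx" (3x3 intrinsics, pixels), "rvec" (rotation vector, rad) and "tvec" (3), from world to camera coordinates, as OpenCV has them. Camera axes: x right, y down, z forward; pixel columns grow to the right and rows downward; lengths in m; the calibration is good to about 2 mm. A picture is of the moment at which its call begins. get_calibration takes no time and is no camera call.
- bot.hand_in(): hands the job in; it is judged then, once.
Trained networks look in the newest picture that a camera, given by its name, has taken for a name from the list of things; names that differ only in an ending like _2 or _b are one class to them, and where a whole thing is asked for, a point or a joint stands for the part that bears it (a point fixed in the world has none). Each returns a list of dicts, best first, with "p" (0 to 1); they miss things now and then, are a little off and sometimes report something else, mostly with a low value. They report only what shows in the picture. A call takes as long as a camera call. They do not tell look-alikes from the thing itself.
- bot.boxes_of(camera, name): "uv" ([column, row] in pixels, amid what is visible of it).
The state is a dict: "t": time; "q": joint angles; "joint_vel": joint speeds; "joint_torque": joint torques, N m; "eef_pos": TCP position; "tool_rot": TCP orientation; "contact_force": force on the tool from outside, world axes, zero at the start; "torque": the same for the moment, N m; "gripper_width": opening from 0.0 (shut) to 1.0 (fully open); "grasp_force": force on a finger pad.
Only numpy, scipy, OpenCV 4.12 (cv2) and the standard library are available. Lean on these libraries where they do the work, as an engineer would, in place of code of your own. Each camera call takes 0.05 s, during which the arm holds its last target. There are 200 camera calls.

## Task

Make up the sample set on the squaring jig: the large board already lies loosely on the jig's plate, so put the middle board on it and the small board on top, long edges along the long fence, and push all three snugly home into the corner so that every board lies flat with one long edge flush against the long fence and one end against the short fence. Lay the boards down rather than dropping or flinging them, leave the finished stack free, and do not shift or knock over the other things on the bench.

Things in the scene. Friction and masses are not known exactly. Their poses are not given: they have to be found in the camera images.
- jig: Fixed squaring jig: aluminium plate 220 mm (its x) by 290 mm (its y), plate top 12 mm above the bench, with two upright steel fences 6 mm thick standing 40 mm above the plate, and black star knobs up to 22 mm above the plate outside them. Origin: centre of the plate, at bench height; z up. Its yaw lies within 15 degrees of 0: the long fence is on the side away from the robot.
- jig_long_fence (a point): Middle of the long fence's inner face, at plate height, 70 mm along the jig's +x from its origin. The fence runs along the jig's y for 225 mm (jig y from -130 to +95 mm); its inner face looks to the jig's -x. Axes as the jig's.
- jig_short_fence (a point): Middle of the short fence's inner face, at plate height, 100 mm along the jig's +y from its origin. The fence runs along the jig's x for 160 mm (jig x from -95 to +65 mm); its inner face looks to the jig's -y. Axes as the jig's.
- jig_corner (a point): The corner point where the planes of the two fences' inner faces meet, at plate height (12 mm above the bench), jig x +70, y +100 mm; the fences stop 5 mm short of it, leaving a gap for dust. Axes as the jig's: boards lie on its -x, -y side.
- board_large: Large loose sample board, wood-faced plywood, 200 mm long (its x) by 110 mm wide (its y) by 12 mm thick, about 0.2 kg, lying askew (up to 9 degrees) on the jig's plate, its length roughly along the long fence, 15 to 35 mm short of home both ways; too wide to grasp. Origin: centre of the underside. Slides with 1 to 2 N, but sticks if what pushes its edge also bears down on it.
- board_middle: Middle loose board of the same make, 165 mm long (its x) by 60 mm wide (its y) by 10 mm thick, about 0.08 kg, lying flat on the bench to the left or the right of the jig. Origin: centre of the underside. All boards look alike apart from size; either end may come first.
- board_small: Small loose board of the same make, 130 mm long (its x) by 45 mm wide (its y) by 10 mm thick, about 0.05 kg, lying flat on the bench on the other side of the jig. Origin: centre of the underside.
- glue_bottle: Bystander: white upright bottle, 48 mm diameter, 150 mm tall, standing on the bench about 30 to 40 mm clear of the jig's near edge (robot's side). Origin: centre of the underside.
- clip_jar: Bystander: pale jar with a steel cap, 56 mm diameter, 55 mm tall, standing close beside a long edge of the middle board. Origin: centre of the underside.
- wax_tin: Bystander: steel tin, 60 mm diameter, 45 mm tall, standing close beside a long edge of the small board. Origin: centre of the underside.
- tape_roll: Bystander: roll of brown packing tape lying flat, 104 mm diameter, 48 mm high, far left. Origin: centre of the underside.
- mug: Bystander: white mug, 80 mm diameter, handle to its +y, 95 mm tall, far side of the bench. Origin: centre of the underside.
- stapler: Bystander: black desk stapler, 135 mm long (its x), 36 mm wide, 53 mm high, beyond the jig. Origin: centre of the underside.
- carton: Bystander: small shut cardboard box 110 (x) by 150 (y) by 70 mm high, far right. Origin: centre of the underside.
There are look-alikes about, which are no part of the job. What is shaped like the board_middle but red is not meant. Leave any pink look-alike of the board_large alone.

How it is judged:
At the end, for the whole second after the job is handed in: Large board on the jig's plate, middle board on it, small board on top (heights within 3 mm), each lying flat (within 0.03 rad), its length along the long fence within 0.025 rad, its long edge within 2.5 mm of the long fence and its end within 2.5 mm of the short fence, all released and at rest (x of board_large in the frame of jig_corner between -0.0575 and -0.0525 m and y of board_large in the frame of jig_corner between -0.1025 and -0.0975 m and z of board_large in the frame of jig_corner between -0.003 and 0.003 m and angle between the x axis of each of board_large, board_middle, board_small and the y axis of jig, either way round below 0.025 rad and angle between each of board_large, board_middle, board_small's own z axis and vertical below 0.03 rad and linear speed of each of board_large, board_middle, board_small below 0.01 m/s and x of board_middle in the frame of jig_corner between -0.0325 and -0.0275 m and y of board_middle in the frame of jig_corner between -0.085 and -0.08 m and z of board_middle in the frame of jig_corner between 0.009 and 0.015 m and x of board_small in the frame of jig_corner between -0.025 and -0.02 m and y of board_small in the frame of jig_corner between -0.0675 and -0.0625 m and z of board_small in the frame of jig_corner between 0.019 and 0.025 m); the robot touches nothing.
It fails at once if one of the other things on the bench is shifted by more than 15 mm or knocked over (distance of any of glue_bottle, clip_jar, wax_tin, tape_roll, mug, stapler, carton from where it was at the start of the episode above 0.015 m or angle between any of glue_bottle, clip_jar, wax_tin, tape_roll, mug, stapler, carton's own z axis and vertical above 0.3 rad).
It fails at once if a board is dropped or flung (moves faster than 0.7 m/s while the fingers do not touch it) ((linear speed of board_large above 0.7 m/s and contact force between the fingers and board_large below 0.05 N) or (linear speed of board_middle above 0.7 m/s and contact force between the fingers and board_middle below 0.05 N) or (linear speed of board_small above 0.7 m/s and contact force between the fingers and board_small below 0.05 N)).
It also fails if it takes over 72 s, if anything falls off the work surface, if the arm or the gripper's body presses on something with over 40 N, if the wrist force passes 120 N, or if a joint passes its speed limit or range.

## Working session

There is one attempt and no reset: what is moved stays moved. The work goes in short steps, Python scripts to look and compute and a tool call to move; the robot and the scene stay as the last step left them, time stands still between calls to the robot, and variables do not carry over. Pictures are saved under pics/ and viewed, at most 10 in all, crops included, and the job is handed in when it is done.

Besides the shell and the picture viewer there is one more tool, called after "Call:" by a JSON object that holds its "method" and its "body". servo_tool: Moves the arm, as the interface text tells. Shift numbers are shares of 0.02 m and turn numbers shares of 0.15 rad, none past 1 either way. Its arguments: {"type":"object","properties":{"motion":{"type":"array","items":{"type":"number","minimum":-1,"maximum":1}},"grip_force":{"type":"number"}},"required":["motion"]}

```bash
ls; mkdir -p pics; python3 - <<'E'
from station import bot
import cv2,numpy as np
for c in("top","side"):
    im=bot.read_camera(c); cv2.imwrite(f"pics/{c}0.png",im[:,:,::-1])
    k=bot.get_calibration(c); print(c,{a:np.round(b,4).tolist() for a,b in k.items()})
    for n in["jig","board_large","board_middle","board_small","glue_bottle","clip_jar","wax_tin"]:
        print(n,[(np.round(d["uv"]).tolist(),round(d["p"],2)) for d in bot.boxes_of(c,n)])
o=bot.get_obs();print(o)
E
```

```text
pics
top {'mtx': [[371.7911, 0.0, 320.1664], [0.0, 371.7911, 198.3056], [0.0, 0.0, 1.0]], 'rvec': [2.1834, -2.0391, 0.2169], 'tvec': [-0.0207, 0.5011, 0.9377]}
jig [([300.0, 191.0], 0.9)]
board_large [([340.0, 192.0], 0.97), ([231.0, 285.0], 0.74), ([298.0, 108.0], 0.73)]
board_middle [([464.0, 309.0], 0.96), ([455.0, 227.0], 0.69), ([300.0, 192.0], 0.21)]
board_small [([189.0, 198.0], 0.85)]
glue_bottle [([362.0, 244.0], 0.7), ([452.0, 227.0], 0.18)]
clip_jar [([432.0, 236.0], 0.71), ([360.0, 245.0], 0.62)]
wax_tin [([214.0, 190.0], 0.61), ([337.0, 188.0], 0.36)]
side {'mtx': [[498.4238, 0.0, 309.0643], [0.0, 498.4238, 195.4533], [0.0, 0.0, 1.0]], 'rvec': [0.7957, -2.6784, 0.9434], 'tvec': [0.4263, 0.2111, 1.4445]}
jig [([292.0, 201.0], 0.69)]
board_large [([340.0, 287.0], 0.79), ([310.0, 181.0], 0.67), ([240.0, 285.0], 0.26)]
board_middle [([430.0, 151.0], 0.85), ([372.0, 135.0], 0.62)]
board_small [([240.0, 287.0], 0.9)]
glue_bottle []
clip_jar [([376.0, 144.0], 0.67)]
wax_tin [([247.0, 257.0], 0.67)]
{'t': 0.8, 'q': array([ 1.19489028,  0.47699205,  0.02241833,  1.55541788, -0.01149899,
        1.10931469, -0.08311071]), 'joint_vel': array([ 0.0021096 , -0.00019608,  0.00096209,  0.00171739,  0.00096598,
       -0.00042079,  0.00032862]), 'joint_torque': array([ 3.09910802e-04, -5.96258497e+01,  1.60634559e+00, -2.81536925e+01,
        1.24839097e-02,  1.49803502e-03,  3.24489542e-05]), 'eef_pos': array([ 0.17861061, -0.65094379,  0.30390603]), 'tool_rot': array([-1.99192036e-06,  9.91051570e-01,  1.33479532e-01,  1.75304739e-06]), 'contact_force': array([ 0.71251543, -0.69606627,  0.47797086]), 'torque': array([-0.03119557, -0.0174402 ,  0.0518047 ]), 'grasp_force': 0.0, 'gripper_width': 1.0014395192814318}
```

View pics/top0.png

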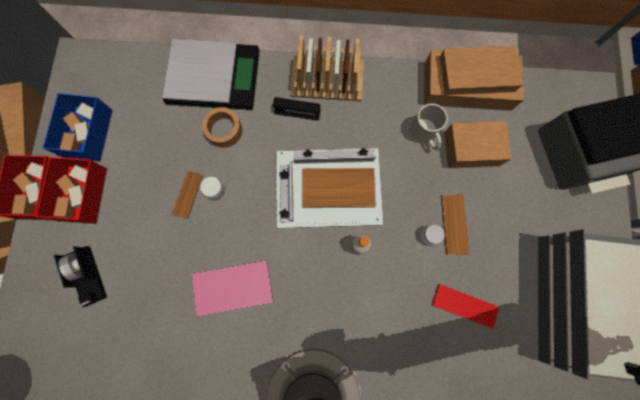

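View pics/side0.png

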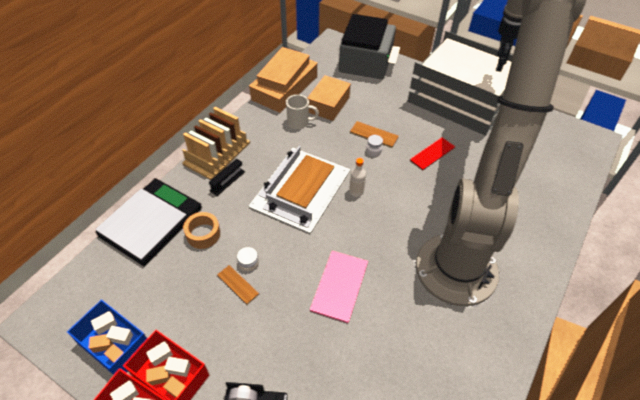

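The top view shows the jig near (328,188), with its long fence on the far side and its short fence on the left. The large board sits at (339,188). The middle board is right at (455,225) with its jar at (432,235), and the small board is left at (187,194) with its tin at (210,187). The red and pink look-alikes stay untouched.

```bash
cat > h.py <<'E'
import cv2,numpy as np
from station import bot
def ray(c,uv,z):
    k=bot.get_calibration(c);R=cv2.Rodrigues(np.array(k["rvec"],float))[0];t=np.array(k["tvec"],float).ravel()
    C=-R.T@t; p=np.array(uv,float).reshape(-1,2)
    d=np.c_[(p-k["mtx"][:2,2])/k["mtx"][0,0],np.ones(len(p))]@R
    return C+d*((z-C[2])/d[:,2])[:,None], C
def comp(mask,seed,n=4):
    # subpixel: mask is an upscaled image
    nl,l=cv2.connectedComponents(mask.astype(np.uint8)); v=l[int(seed[1]*n),int(seed[0]*n)]
    return (l==v).astype(np.uint8) if v else None
def rect(c,m,z,n=4,off=0.):
    cs=max(cv2.findContours(m,cv2.RETR_EXTERNAL,cv2.CHAIN_APPROX_NONE)[0],key=len).reshape(-1,2)
    uv=(cs+.5)/n-.5
    P,_=ray(c,uv,z)
    r=cv2.minAreaRect((P[:,:2]*1000).astype(np.float32))
    b=cv2.boxPoints(r); e=b[1]-b[0],b[2]-b[1]; e=max(e,key=np.linalg.norm); a=np.degrees(np.arctan2(e[1],e[0]))
    return np.round(r[0],1),np.round(sorted(r[1]),1),round((a+180)%180,2)
def up(im,n=4): return cv2.resize(im,None,fx=n,fy=n,interpolation=cv2.INTER_CUBIC)
def wood(c,im,seed,z):
    h=cv2.cvtColor(up(im),cv2.COLOR_RGB2HSV); m=(h[...,1]>95)&(h[...,0]<25)&(h[...,2]>50)
    m=comp(m,seed); return None if m is None else rect(c,m,z)
E
python3 - <<'E'
from h import *
im=cv2.imread("pics/top0.png")[:,:,::-1].copy()
print("cam",ray("top",[[0,0]],0)[1],bot.finger_overhang)
for n,s,z in(("large",(339,188),.024),("middle",(455,225),.010),("small",(187,194),.010)): print(n,wood("top",im,s,z))
h=cv2.cvtColor(up(im),cv2.COLOR_RGB2HSV)
for px in((290,215),(381,200),(360,250),(432,235),(210,187),(315,250),(295,195)): print(px,im[px[1],px[0]],end=' ')
print()
for th in(150,170,190):
    m=comp((h[...,1]<45)&(h[...,2]>th),(350,220)); 
    if m is not None: print("plate",th,rect("top",m,.012))
for n,s,z in(("jar",(432,235),.055),("tin",(210,187),.045),("bottle",(363,242),.15)): print(n,ray("top",[s],z)[0])
cr=cv2.resize(im[135:265,260:480],None,fx=3.6,fy=3.6,interpolation=cv2.INTER_CUBIC);cv2.imwrite("pics/crop.png",cr[:,:,::-1])
E
```

```text
cam [0.29931245 0.0055024  1.02038398] 0.0726
large (array([542. , -33.8]), array([108.7, 197.8]), np.float32(94.28))
middle (array([ 464.3, -359. ]), array([ 63.2, 165.6]), np.float32(5.12))
small (array([497.3, 383.5]), array([ 47.4, 130.4]), np.float32(168.48))
(290, 215) [145 139 138] (381, 200) [173 173 169] (360, 250) [143 133 121] (432, 235) [178 170 170] (210, 187) [198 200 188] (315, 250) [126 119 111] (295, 195) [198 201 191] 
plate 150 (array([544.5,  -6.8]), array([222.5, 293.1]), np.float32(95.65))
plate 170 (array([544. ,  -6.6]), array([218.9, 289.8]), np.float32(95.62))
plate 190 (array([531.4,  -8.1]), array([189.5, 285.1]), np.float32(95.81))
jar [[ 0.42335386 -0.28359969  0.055     ]]
tin [[0.51335603 0.31157938 0.045     ]]
bottle [[ 0.38372608 -0.09416811  0.15      ]]
```

View pics/crop.png

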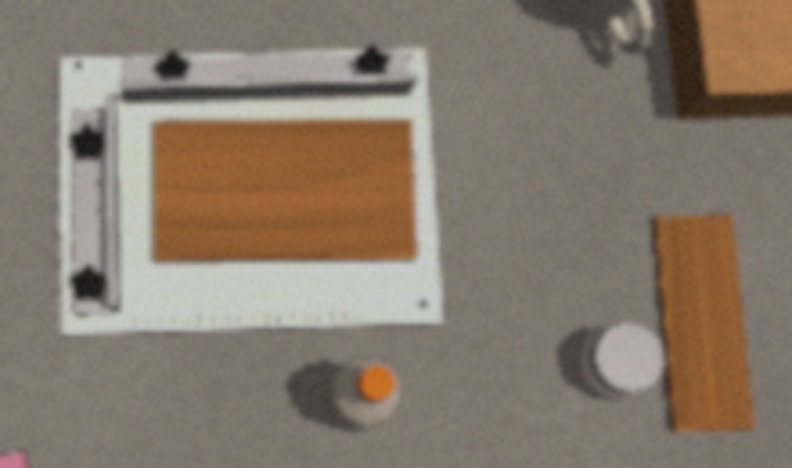

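Measured sizes match the known ones (plate 219×290, boards 109×198, 63×166 and 47×130). Jig yaw is 5.62° with centre (544.3, -6.7) mm. I'll close the fingers and go to the near edge of the large board.

```bash
cat >> h.py <<'E'
J0=np.array([544.3,-6.7]);YAW=np.radians(5.62)
def w2j(p): d=np.asarray(p)[:2]-J0; c,s=np.cos(YAW),np.sin(YAW); return np.array([c*d[0]+s*d[1],-s*d[0]+c*d[1]])
def j2w(p): c,s=np.cos(YAW),np.sin(YAW); return J0+np.array([c*p[0]-s*p[1],s*p[0]+c*p[1]])
def go(pj=None,z=None,pw=None,yaw=None):
    "units to command to reach target (mm; yaw=deg of tool x); shift in the axes at the target yaw"
    o=bot.get_obs();q=o["tool_rot"];p=o["eef_pos"]*1000
    a=np.degrees(2*np.arctan2(q[2],q[1]));t=a if yaw is None else yaw
    w=np.array(pw if pw is not None else (j2w(pj) if pj is not None else p[:2]));d=w-p[:2];r=np.radians(t)
    print("t",round(o["t"],2),"pos",p.round(1),"jig",w2j(p).round(1),"yaw",round(a,2),"F",o["contact_force"].round(1),"w",round(o["gripper_width"],3))
    ty=[(np.cos(r)*d[0]+np.sin(r)*d[1])/20,(np.sin(r)*d[0]-np.cos(r)*d[1])/20,(p[2]-z)/20 if z else 0]
    print(" shift",np.round(ty,2),"turnz",round(-np.radians((t-a+180)%360-180)/.15,2))
E
```

Call:
{"method": "servo_tool", "body": {"motion": [1,-1,0,0,0,0.57,1,1,-1,0,0,0,0.57,1,1,-1,0,0,0,0,1,1,-1,0,0,0,0,1,1,-1,0,0,0,0,1]}}

```text
t: 1.42
eef_pos: [0.2631, -0.5368, 0.304]
tool_rot: [0.0, 0.999, 0.048, 0.0]
contact_force: [0.8, 0.7, 0.5]
gripper_width: -0.0
grasp_force: 0.0
```

Call:
{"method": "servo_tool", "body": {"motion": [1,-1,0,0,0,0,1,1,-1,0,0,0,0,1,1,-1,0,0,0,0,1,1,-1,0,0,0,0,1,1,-1,0,0,0,0,1]}}

```text
t: 2.05
eef_pos: [0.353, -0.4277, 0.3041]
tool_rot: [0.0, 0.999, 0.048, 0.0]
contact_force: [-0.4, 1.1, -0.5]
gripper_width: 0.0
grasp_force: 0.0
```

Call:
{"method": "servo_tool", "body": {"motion": [1,-1,0,0,0,0,1,1,-1,0,0,0,0,1,1,-1,0,0,0,0,1,1,-1,0,0,0,0,1,1,-1,0,0,0,0,1]}}

```text
t: 2.68
eef_pos: [0.4428, -0.3185, 0.3041]
tool_rot: [0.0, 0.999, 0.048, 0.0]
contact_force: [0.1, -0.8, 0.2]
gripper_width: -0.002
grasp_force: 0.0
```

Call:
{"method": "servo_tool", "body": {"motion": [1,-1,0,0,0,0,1,1,-1,0,0,0,0,1,0,-1,0,0,0,0,1,0,-1,0,0,0,0,1,0,-1,0,0,0,0,1]}}

```text
t: 3.3
eef_pos: [0.4715, -0.215, 0.304]
tool_rot: [0.0, 0.999, 0.048, -0.0]
contact_force: [0.0, 0.0, -0.7]
gripper_width: 0.001
grasp_force: 0.0
```

Call:
{"method": "servo_tool", "body": {"motion": [0,-1,0,0,0,0,1,0,-1,0,0,0,0,1,0,-1,0,0,0,0,1,0,-1,0.5,0,0,0,1,0,-1,1,0,0,0,1]}}

```text
t: 3.92
eef_pos: [0.4629, -0.1153, 0.2744]
tool_rot: [0.0, 0.999, 0.048, 0.001]
contact_force: [0.1, 0.5, -0.1]
gripper_width: -0.002
grasp_force: 0.0
```

```bash
python3 -c "
from h import *
go((-82,-27),90,yaw=5.62)"
```

```text
t 3.92 pos [ 462.9 -115.3  274.4] jig [ -91.6 -100.1] yaw 5.53 F [ 0.1  0.5 -0.1] w -0.002
 shift [ 0.48 -3.65  9.22] turnz -0.01
```

Call:
{"method": "servo_tool", "body": {"motion": [0.48,-1,0,0,0,0,1,0,-1,1,0,0,0,1,0,-1,1,0,0,0,1,0,-0.65,1,0,0,0,1,0,0,1,0,0,0,1]}}

```text
t: 4.55
eef_pos: [0.465, -0.0411, 0.1936]
tool_rot: [-0.0, 0.999, 0.049, 0.0]
contact_force: [-0.2, -0.7, 0.0]
gripper_width: 0.001
grasp_force: 0.0
```

Call:
{"method": "servo_tool", "body": {"motion": [0,0,1,0,0,0,1,0,0,1,0,0,0,1,0,0,1,0,0,0,1,0,0,1,0,0,0,1,0,0,0.7,0,0,0,1]}}

```text
t: 5.18
eef_pos: [0.4649, -0.0424, 0.0993]
tool_rot: [-0.0, 0.999, 0.048, -0.0]
contact_force: [0.1, 0.1, 1.0]
gripper_width: -0.0
grasp_force: 0.0
```

Call:
{"method": "servo_tool", "body": {"motion": [0,0,0.5,0,0,0,1,0.3,0,0,0,0,0,1,0.3,0,0,0,0,0,1]}}

```text
t: 5.55
eef_pos: [0.4782, -0.0414, 0.0904]
tool_rot: [0.0, 0.999, 0.048, 0.001]
contact_force: [-2.8, -0.4, 0.3]
gripper_width: -0.001
grasp_force: 1.7
```

```bash
python3 -c "
from h import *
go((-51,-27),90,yaw=5.62)"
```

```text
t 5.55 pos [478.2 -41.4  90.4] jig [-69.2 -28.1] yaw 5.54 F [-2.8 -0.4  0.3] w -0.001
 shift [ 0.91 -0.05  0.02] turnz -0.01
```

Call:
{"method": "servo_tool", "body": {"motion": [0.3,0,0,0,0,0,1,0.3,0,0,0,0,0,1,0.2,0,0,0,0,0,1]}}

```text
t: 5.92
eef_pos: [0.4934, -0.04, 0.09]
tool_rot: [0.0, 0.999, 0.048, -0.0]
contact_force: [-1.9, -0.4, 2.1]
gripper_width: 0.003
grasp_force: 1.3
```

Call:
{"method": "servo_tool", "body": {"motion": [0.1,0,0,0,0,0,1,0.1,0,0,0,0,0,1]}}

```text
t: 6.18
eef_pos: [0.497, -0.0396, 0.0899]
tool_rot: [0.0, 0.999, 0.048, -0.0]
contact_force: [-2.9, -0.2, 1.5]
gripper_width: -0.002
grasp_force: 1.5
```

```bash
python3 -c "
from h import *
go((-51,-27),90,yaw=5.62)"
```

```text
t 6.17 pos [497.  -39.6  89.9] jig [-50.3 -28.2] yaw 5.54 F [-2.9 -0.2  1.5] w -0.002
 shift [-0.03 -0.06 -0.01] turnz -0.01
```

Call:
{"method": "servo_tool", "body": {"motion": [0.1,0,0,0,0,0,1]}}

```text
t: 6.3
eef_pos: [0.4976, -0.0397, 0.0896]
tool_rot: [0.0, 0.999, 0.048, -0.002]
contact_force: [-9.1, -1.9, 6.2]
gripper_width: 0.001
grasp_force: 4.2
```

Call:
{"method": "servo_tool", "body": {"motion": [0.1,0,0,0,0,0,1]}}

```text
t: 6.42
eef_pos: [0.4983, -0.0399, 0.0894]
tool_rot: [0.001, 0.999, 0.048, -0.003]
contact_force: [-11.5, -1.3, 9.3]
gripper_width: -0.002
grasp_force: 6.1
```

Call:
{"method": "servo_tool", "body": {"motion": [-0.4,0,0,0,0,0,1,0,0.3,-1,0,0,0,1,0.3,1,-0.2,0,0,0,1,0.6,1,0,0,0,0,1,0.6,1,0,0,0,0,1]}}

```text
t: 7.05
eef_pos: [0.5306, -0.1032, 0.1143]
tool_rot: [0.0, 0.999, 0.049, 0.001]
contact_force: [0.4, -0.0, 0.3]
gripper_width: -0.002
grasp_force: 0.0
```

Call:
{"method": "servo_tool", "body": {"motion": [0.7,1,0,0,0,0,1,0.7,1,0,0,0,0,1,0.6,1,0,0,0,0,1,0.1,0.1,0,0,0,0,1,0,0,0,0,0,0,1]}}

```text
t: 7.68
eef_pos: [0.5771, -0.1596, 0.1138]
tool_rot: [-0.0, 0.999, 0.049, 0.0]
contact_force: [0.1, -0.1, -0.3]
gripper_width: 0.002
grasp_force: 0.0
```

```bash
python3 -c "
from h import *
go((15,-155),90,yaw=5.62)
print(wood('top',bot.read_camera('top'),(339,180),.024),w2j((542,-33.8)))"
```

```text
t 7.67 pos [ 577.1 -159.6  113.8] jig [  17.6 -155.4] yaw 5.57 F [ 0.1 -0.1 -0.3] w 0.002
 shift [-0.13 -0.02  1.19] turnz -0.01
(array([562.6, -32.2]), array([111.9, 199.9]), np.float32(95.53)) [ -4.9428555  -26.74449812]
```

Call:
{"method": "servo_tool", "body": {"motion": [-0.13,0,1,0,0,0,1,0,0,0.2,0,0,0,1,0,-0.5,0,0,0,0,1,0,-0.4,0,0,0,0,1,0,-0.3,0,0,0,0,1]}}

```text
t: 8.35
eef_pos: [0.5726, -0.1356, 0.0905]
tool_rot: [-0.0, 0.999, 0.049, 0.0]
contact_force: [0.0, -1.0, 0.5]
gripper_width: -0.001
grasp_force: 0.6
```

Call:
{"method": "servo_tool", "body": {"motion": [0,-0.3,0,0,0,0,1,0,-0.2,0,0,0,0,1,0,-0.1,0,0,0,0,1]}}

```text
t: 8.72
eef_pos: [0.5714, -0.1252, 0.0903]
tool_rot: [0.0, 0.999, 0.048, 0.0]
contact_force: [0.8, -4.1, 3.2]
gripper_width: 0.003
grasp_force: 1.9
```

```bash
python3 -c "
from h import *
go((15,-114),90,yaw=5.62)"
```

```text
t 8.72 pos [ 571.4 -125.2   90.3] jig [  15.4 -120.6] yaw 5.53 F [ 0.8 -4.1  3.2] w 0.003
 shift [-0.02 -0.33  0.01] turnz -0.01
```

Call:
{"method": "servo_tool", "body": {"motion": [0,-0.2,0,0,0,0,1,0,-0.15,0,0,0,0,1]}}

```text
t: 8.98
eef_pos: [0.5708, -0.1183, 0.0902]
tool_rot: [0.0, 0.999, 0.048, 0.0]
contact_force: [1.1, -4.5, 4.4]
gripper_width: 0.001
grasp_force: 2.9
```

Call:
{"method": "servo_tool", "body": {"motion": [0,-0.1,0,0,0,0,1]}}

```text
t: 9.1
eef_pos: [0.5706, -0.1162, 0.0902]
tool_rot: [0.0, 0.999, 0.048, 0.0]
contact_force: [-0.0, -4.0, 5.4]
gripper_width: -0.001
grasp_force: 3.0
```

Call:
{"method": "servo_tool", "body": {"motion": [0,-0.1,0,0,0,0,1]}}

```text
t: 9.22
eef_pos: [0.5704, -0.1143, 0.0902]
tool_rot: [0.0, 0.999, 0.048, 0.0]
contact_force: [0.6, -4.9, 5.9]
gripper_width: 0.007
grasp_force: 3.0
```

```bash
python3 -c "
from h import *
go((15,-114),90,yaw=5.62)"
```

```text
t 9.22 pos [ 570.4 -114.3   90.2] jig [  15.4 -109.7] yaw 5.51 F [ 0.6 -4.9  5.9] w 0.007
 shift [-0.02  0.22  0.01] turnz -0.01
```

Call:
{"method": "servo_tool", "body": {"motion": [0,-0.1,0,0,0,0,1]}}

```text
t: 9.35
eef_pos: [0.5702, -0.1123, 0.0902]
tool_rot: [0.0, 0.999, 0.048, 0.0]
contact_force: [-0.6, -4.2, 4.6]
gripper_width: 0.002
grasp_force: 3.0
```

Call:
{"method": "servo_tool", "body": {"motion": [0,-0.1,0,0,0,0,1]}}

```text
t: 9.48
eef_pos: [0.57, -0.1103, 0.0902]
tool_rot: [0.0, 0.999, 0.048, 0.0]
contact_force: [0.5, -4.9, 5.9]
gripper_width: -0.003
grasp_force: 3.0
```

```bash
python3 -c "
from h import *
go((15,-114),90,yaw=5.62)
im=bot.read_camera('top');cv2.imwrite('pics/t2.png',cv2.resize(im[120:250,260:440],None,fx=4.4,fy=4.4,interpolation=cv2.INTER_CUBIC)[:,:,::-1])"
```

```text
t 9.47 pos [ 570.  -110.3   90.2] jig [  15.4 -105.6] yaw 5.52 F [ 0.5 -4.9  5.9] w -0.003
 shift [-0.02  0.42  0.01] turnz -0.01
```

View pics/t2.png

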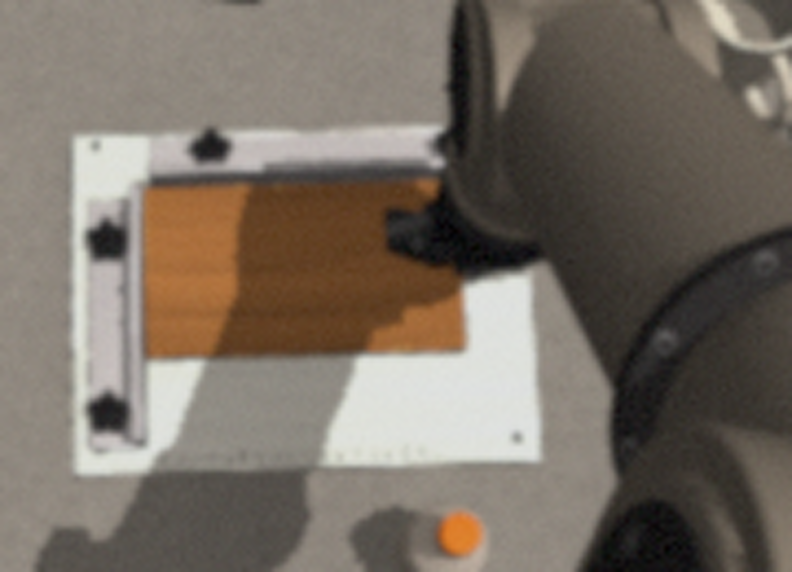

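The board's left end is close to the short fence (col 147) and its long edge is on the long fence (row 183). I'll push the last bit until the force rises.

Call:
{"method": "servo_tool", "body": {"motion": [0,-0.1,0,0,0,0,1]}}

```text
t: 9.65
eef_pos: [0.5699, -0.1093, 0.0902]
tool_rot: [0.001, 0.999, 0.048, 0.0]
contact_force: [1.3, -10.5, 3.9]
gripper_width: 0.003
grasp_force: 5.0
```

Call:
{"method": "servo_tool", "body": {"motion": [0,-0.1,0,0,0,0,1]}}

```text
t: 9.78
eef_pos: [0.5698, -0.109, 0.0902]
tool_rot: [0.002, 0.999, 0.047, 0.001]
contact_force: [3.2, -13.4, 1.6]
gripper_width: 0.001
grasp_force: 7.0
```

Call:
{"method": "servo_tool", "body": {"motion": [0,0.5,0,0,0,0,1,0,0.5,-1,0,0,0,0.5,0,1,-1,0,0,0,0.15,-0.5,1,-1,0,0,0,0.15,-0.5,1,-1,0,0,0,0.15]}}

```text
t: 10.4
eef_pos: [0.5565, -0.1864, 0.1697]
tool_rot: [-0.001, 0.999, 0.049, -0.001]
contact_force: [0.2, -0.6, 0.2]
gripper_width: 0.841
grasp_force: 0.0
```

Call:
{"method": "servo_tool", "body": {"motion": [-0.5,1,0,0,0,0,0.15,-0.5,1,0,0,0,0,0.15,-0.5,1,0,0,0,0,0.15,-0.5,1,0,0,0,0,0.15,-0.5,1,0,0,0,0,0.15]}}

```text
t: 11.02
eef_pos: [0.5166, -0.2907, 0.1691]
tool_rot: [-0.001, 0.999, 0.049, -0.001]
contact_force: [-0.3, -0.7, -0.0]
gripper_width: 0.852
grasp_force: 0.0
```

Call:
{"method": "servo_tool", "body": {"motion": [-0.5,1,0,0,0,0,0.15,-0.5,1,0,0,0,0,0.15,-0.5,1,0,0,0,0,0.15]}}

```text
t: 11.4
eef_pos: [0.4927, -0.3533, 0.169]
tool_rot: [-0.001, 0.999, 0.049, -0.0]
contact_force: [-0.2, 0.4, 0.9]
gripper_width: 0.85
grasp_force: 0.0
```

```bash
python3 -c "
from h import *
im=bot.read_camera('top')
go(pw=(494,-358),z=69,yaw=5.12)
print(wood('top',im,(345,180),.024),'home',j2w((15,0)))"
```

```text
t 11.45 pos [ 490.9 -357.1  169. ] jig [ -87.5 -343.5] yaw 5.39 F [-1.5 -3.4 -0.1] w 0.849
 shift [0.15 0.06 5.  ] turnz 0.03
(array([560.2,  -4.4]), array([112.2, 199.1]), np.float32(95.6)) home [559.22789915  -5.23104559]
```

Call:
{"method": "servo_tool", "body": {"motion": [0.15,0.06,1,0,0,0,0.15,0,0,1,0,0,0,0.15,0,0,1,0,0,0,0.15,0,0,1,0,0,0,0.15,0,0,0.5,0,0,0,0.15]}}

```text
t: 12.08
eef_pos: [0.4955, -0.3546, 0.0779]
tool_rot: [-0.001, 0.999, 0.049, -0.001]
contact_force: [-0.2, 0.0, -0.9]
gripper_width: 0.851
grasp_force: 0.0
```

Call:
{"method": "servo_tool", "body": {"motion": [0,0,0.25,0,0,0,0.15,0,0,0.25,0,0,0,0.15]}}

```text
t: 12.32
eef_pos: [0.4965, -0.3556, 0.0701]
tool_rot: [0.0, 0.999, 0.048, 0.0]
contact_force: [-0.1, -0.3, -0.3]
gripper_width: 0.849
grasp_force: 0.0
```

```bash
python3 -c "
from h import *
im=bot.read_camera('side')
go(pw=(494,-358),z=69,yaw=5.12)
cv2.imwrite('pics/s2.png',cv2.resize(im[80:200,310:480],None,fx=4.5,fy=4.5,interpolation=cv2.INTER_CUBIC)[:,:,::-1])"
```

```text
t 12.38 pos [ 496.1 -355.4   69.6] jig [ -82.1 -342.3] yaw 5.54 F [ 0.  -0.  -0.2] w 0.847
 shift [-0.12  0.12  0.03] turnz 0.05
```

View pics/s2.png

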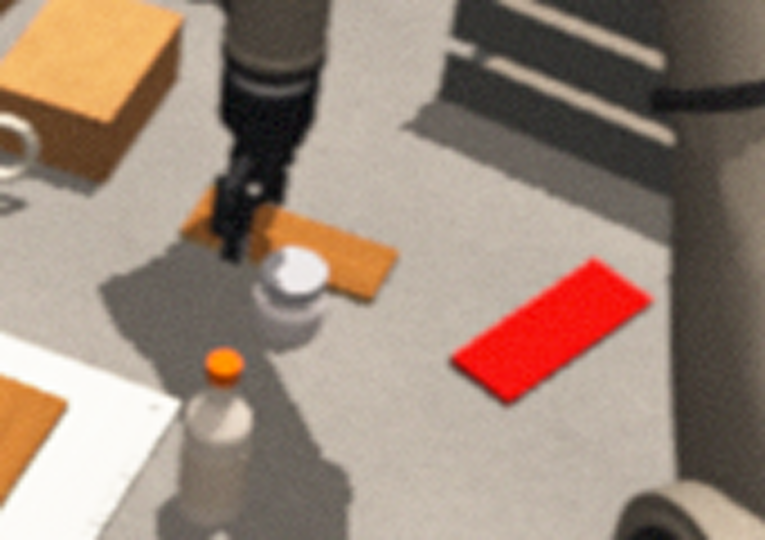

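The fingers straddle the far part of the middle board, with the near fingertip at about (232,255) and clear of the jar at (295,290). Closing.

Call:
{"method": "servo_tool", "body": {"motion": [0,0.12,0.1,0,0,0.05,0.15,0,0,0,0,0,0,0.5,0,0,0,0,0,0,0.5,0,0,0,0,0,0,0.5,0,0,0,0,0,0,0.5], "grip_force": 30}}

```text
t: 13.0
eef_pos: [0.4965, -0.3581, 0.0684]
tool_rot: [0.0, 0.999, 0.045, 0.0]
contact_force: [-0.3, -1.1, 4.8]
gripper_width: 0.693
grasp_force: 33.2
```

```bash
python3 -c "
from h import *
im=bot.read_camera('top')
go(pw=(494,-358),z=69)
print(wood('top',im,(457,240),.010),wood('top',im,(460,250),.010))"
```

```text
t 13.05 pos [ 496.6 -358.2   68.4] jig [ -81.9 -345.1] yaw 5.1 F [-0.  -0.9  4.6] w 0.694
 shift [-0.13 -0.02 -0.03] turnz -0.0
(array([ 436. , -363.5]), array([ 63.6, 107.9]), np.float32(3.9)) (array([ 436. , -363.5]), array([ 63.6, 107.9]), np.float32(3.9))
```

Call:
{"method": "servo_tool", "body": {"motion": [0,0,-0.5,0,0,0,0.5,0,0,-1,0,0,0,0.5,0,0,-1,0,0,0,0.5,0,0,-1,0,0,-1,0.5,0,0,-1,0,0,-1,0.5]}}

```text
t: 13.68
eef_pos: [0.4965, -0.3578, 0.1601]
tool_rot: [0.001, 0.981, 0.196, 0.0]
contact_force: [0.1, 0.3, -0.8]
gripper_width: 0.689
grasp_force: 32.6
```

Call:
{"method": "servo_tool", "body": {"motion": [0,0,-1,0,0,-1,0.5,0,0,-0.5,0,0,-1,0.5,0,0,0,0,0,-1,0.5,0,0,0,0,0,-1,0.5,0,0,0,0,0,-1,0.5]}}

```text
t: 14.3
eef_pos: [0.4963, -0.3579, 0.1895]
tool_rot: [0.001, 0.841, 0.541, -0.0]
contact_force: [-0.2, 0.4, -0.5]
gripper_width: 0.692
grasp_force: 32.6
```

Call:
{"method": "servo_tool", "body": {"motion": [0.5,0,0,0,0,-1,0.5,1,0,0,0,0,-1,0.5,1,0,0,0,0,-1,0.5,1,0,0,0,0,-0.5,0.5,1,0,0,0,0,0,0.5]}}

```text
t: 14.92
eef_pos: [0.5062, -0.2688, 0.1885]
tool_rot: [0.0, 0.674, 0.739, -0.0]
contact_force: [0.2, 0.1, -0.5]
gripper_width: 0.695
grasp_force: 32.6
```

```bash
python3 -c "
from h import *
go((16,38),130,yaw=95.62)"
```

```text
t 14.93 pos [ 506.2 -268.8  188.5] jig [ -63.5 -257.1] yaw 95.27 F [ 0.2  0.1 -0.5] w 0.695
 shift [14.76  3.98  2.92] turnz -0.04
```

Call:
{"method": "servo_tool", "body": {"motion": [1,0.5,0,0,0,0,0.5,1,0.5,0,0,0,0,0.5,1,0.5,0,0,0,0,0.5,1,0.5,0,0,0,0,0.5,1,0.5,0,0,0,0,0.5]}}

```text
t: 15.55
eef_pos: [0.5467, -0.1644, 0.1882]
tool_rot: [0.0, 0.674, 0.739, -0.0]
contact_force: [-0.1, 0.7, -0.7]
gripper_width: 0.687
grasp_force: 32.6
```

Call:
{"method": "servo_tool", "body": {"motion": [1,0.5,0,0,0,0,0.5,1,0.5,0,0,0,0,0.5,1,0.4,0,0,0,0,0.5,1,0,0,0,0,0,0.5,1,0,0,0,0,0,0.5]}}

```text
t: 16.18
eef_pos: [0.5647, -0.0622, 0.1879]
tool_rot: [-0.0, 0.674, 0.739, -0.0]
contact_force: [-0.1, -0.5, -1.2]
gripper_width: 0.691
grasp_force: 32.6
```

Call:
{"method": "servo_tool", "body": {"motion": [1,0,0,0,0,0,0.5,1,0,0.5,0,0,0,0.5,1,0,1,0,0,0,0.5,0.6,0,1,0,0,0,0.5,0,0,0,0,0,0,0.5]}}

```text
t: 16.8
eef_pos: [0.5574, 0.0098, 0.1369]
tool_rot: [-0.001, 0.672, 0.74, -0.001]
contact_force: [-1.1, 0.1, -0.2]
gripper_width: 0.69
grasp_force: 32.6
```

```bash
python3 -c "
from h import *
go((16,38),95,yaw=95.62)"
```

```text
t 16.8 pos [557.4   9.8 136.9] jig [14.6 15.2] yaw 95.48 F [-1.1  0.1 -0.2] w 0.69
 shift [1.14 0.07 2.09] turnz -0.02
```

Call:
{"method": "servo_tool", "body": {"motion": [0.6,0.07,0.8,0,0,-0.02,0.5,0.5,0,0.6,0,0,0,0.5,0,0,0.4,0,0,0,0.5,0,0,0.2,0,0,0,0.5,0,0,0.1,0,0,0,0.5]}}

```text
t: 17.42
eef_pos: [0.5581, 0.03, 0.0957]
tool_rot: [0.0, 0.672, 0.74, -0.0]
contact_force: [-0.6, -0.4, -1.0]
gripper_width: 0.696
grasp_force: 32.7
```

Call:
{"method": "servo_tool", "body": {"motion": [0,0,0.1,0,0,0,0.5]}}

```text
t: 17.55
eef_pos: [0.5582, 0.0301, 0.094]
tool_rot: [0.0, 0.672, 0.74, 0.0]
contact_force: [0.5, 0.3, -1.1]
gripper_width: 0.688
grasp_force: 32.7
```

Call:
{"method": "servo_tool", "body": {"motion": [0,0,0.07,0,0,0,0.5]}}

```text
t: 17.68
eef_pos: [0.5582, 0.0302, 0.0926]
tool_rot: [0.0, 0.672, 0.74, 0.0]
contact_force: [-0.3, -0.3, 0.0]
gripper_width: 0.693
grasp_force: 32.7
```

Call:
{"method": "servo_tool", "body": {"motion": [0,0,0.04,0,0,0,0.5]}}

```text
t: 17.8
eef_pos: [0.5582, 0.0302, 0.0924]
tool_rot: [0.0, 0.672, 0.74, -0.0]
contact_force: [-3.9, -0.9, 12.0]
gripper_width: 0.69
grasp_force: 34.0
```

Call:
{"method": "servo_tool", "body": {"motion": [0,0,0,0,0,0,0.25,0,0,0,0,0,0,0.24]}}

```text
t: 18.05
eef_pos: [0.5581, 0.0304, 0.0918]
tool_rot: [0.0, 0.672, 0.74, 0.0]
contact_force: [-0.3, 0.5, -0.4]
gripper_width: 0.76
grasp_force: 0.0
```

```bash
python3 -c "
from h import *
go((16,38),95,yaw=95.62)"
```

```text
t 18.05 pos [558.1  30.4  91.8] jig [17.4 35.6] yaw 95.53 F [-0.3  0.5 -0.4] w 0.76
 shift [ 0.12 -0.07 -0.16] turnz -0.01
```

Call:
{"method": "servo_tool", "body": {"motion": [0,0,-0.7,0,0,0,0.24,0,0,-1,0,0,0,0.3,-0.6,-0.9,0,0,0,0,1,-0.5,-0.8,0,0,0,0,1,-0.5,-0.7,0,0,0,0,1]}}

```text
t: 18.68
eef_pos: [0.5125, -0.0069, 0.1262]
tool_rot: [0.0, 0.672, 0.74, -0.0]
contact_force: [0.4, -0.1, 0.2]
gripper_width: 0.063
grasp_force: 0.0
```

```bash
python3 -c "
from h import *
go((-31,3.3),100,yaw=95.62)"
```

```text
t 18.68 pos [512.5  -6.9 126.2] jig [-31.7   3. ] yaw 95.52 F [ 0.4 -0.1  0.2] w 0.063
 shift [0.02 0.03 1.31] turnz -0.01
```

Call:
{"method": "servo_tool", "body": {"motion": [0,0,0.8,0,0,0,1,0,0,0.5,0,0,0,1,0,0.3,0,0,0,0,1,0,0.4,0,0,0,0,1,0,0.3,0,0,0,0,1]}}

```text
t: 19.3
eef_pos: [0.5343, -0.0037, 0.0999]
tool_rot: [0.0, 0.672, 0.741, 0.0]
contact_force: [-0.1, -0.8, 0.2]
gripper_width: 0.001
grasp_force: 0.1
```

Call:
{"method": "servo_tool", "body": {"motion": [0,0.3,0,0,0,0,1,0,0.2,0,0,0,0,1,0,0.15,0,0,0,0,1]}}

```text
t: 19.68
eef_pos: [0.5445, -0.003, 0.0995]
tool_rot: [-0.001, 0.672, 0.74, -0.002]
contact_force: [-10.4, -0.4, 10.6]
gripper_width: -0.003
grasp_force: 6.8
```

```bash
python3 -c "
from h import *
go((5.7,3.3),100,yaw=95.62)"
```

```text
t 19.68 pos [544.5  -3.   99.5] jig [0.6 3.7] yaw 95.52 F [-10.4  -0.4  10.6] w -0.003
 shift [-0.02  0.26 -0.03] turnz -0.01
```

```bash
python3 -c "
from h import *
im=bot.read_camera('top')
cv2.imwrite('pics/t3.png',cv2.resize(im[125:245,265:395],None,fx=5,fy=5,interpolation=cv2.INTER_CUBIC)[:,:,::-1])
im=bot.read_camera('side')
cv2.imwrite('pics/s3.png',cv2.resize(im[130:240,240:360],None,fx=5,fy=5,interpolation=cv2.INTER_CUBIC)[:,:,::-1])
a=cv2.imread('pics/t3.png');b=cv2.imread('pics/s3.png')[:,:]
b=cv2.resize(b,(600,600))[:, :];a=cv2.resize(a,(400,370));b=cv2.resize(b,(400,370));cv2.imwrite('pics/c3.png',np.hstack([a,b]))"
```

```text
(no output)
```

View pics/c3.png

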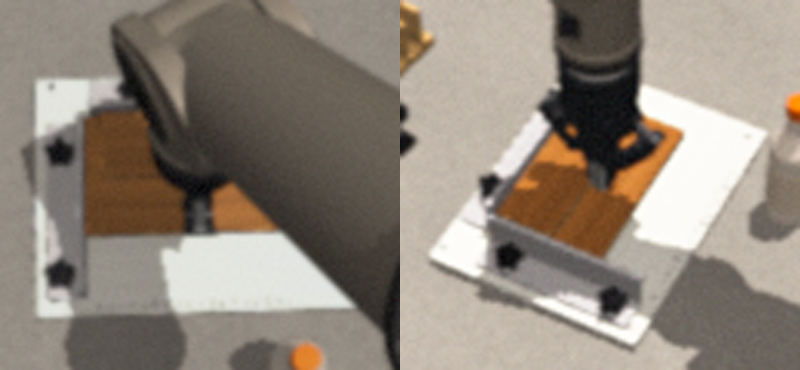

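Call:
{"method": "servo_tool", "body": {"motion": [0,0.1,-0.03,0,0,0,1]}}

```text
t: 19.9
eef_pos: [0.546, -0.0029, 0.1]
tool_rot: [-0.001, 0.672, 0.74, -0.002]
contact_force: [-1.1, -0.9, 7.7]
gripper_width: -0.003
grasp_force: 4.1
```

Call:
{"method": "servo_tool", "body": {"motion": [0,0.1,-0.03,0,0,0,1]}}

```text
t: 20.02
eef_pos: [0.549, -0.0026, 0.1007]
tool_rot: [-0.001, 0.672, 0.74, -0.001]
contact_force: [-6.3, -0.5, 2.3]
gripper_width: -0.0
grasp_force: 3.3
```

Call:
{"method": "servo_tool", "body": {"motion": [0,0.1,0,0,0,0,1]}}

```text
t: 20.15
eef_pos: [0.5494, -0.0026, 0.1004]
tool_rot: [-0.002, 0.672, 0.74, -0.003]
contact_force: [-12.3, -0.3, 9.2]
gripper_width: 0.002
grasp_force: 6.2
```

Call:
{"method": "servo_tool", "body": {"motion": [0,0.1,0,0,0,0,1]}}

```text
t: 20.27
eef_pos: [0.5498, -0.0025, 0.1002]
tool_rot: [-0.003, 0.672, 0.74, -0.004]
contact_force: [-18.8, -0.0, 17.5]
gripper_width: 0.001
grasp_force: 10.3
```

```bash
python3 -c "
from h import *
go((5.7,3.3),100,yaw=95.62)"
```

```text
t 20.27 pos [549.8  -2.5 100.2] jig [5.9 3.6] yaw 95.53 F [-18.8  -0.   17.5] w 0.001
 shift [-0.02 -0.01  0.01] turnz -0.01
```

Call:
{"method": "servo_tool", "body": {"motion": [0,-0.5,0,0,0,0,1,0,0,-1,0,0,0,1,-1,0.4,0,0,0,0,1,-1,0.5,0,0,0,0,1,-1,0.5,0,0,0,0,1]}}

```text
t: 20.9
eef_pos: [0.5796, -0.0608, 0.1228]
tool_rot: [0.001, 0.672, 0.74, 0.001]
contact_force: [-1.0, -0.0, 0.4]
gripper_width: 0.001
grasp_force: 0.0
```

Call:
{"method": "servo_tool", "body": {"motion": [-1,0.5,0,0,0,0,1,-1,0.3,0,0,0,0,1,-0.2,0,0,0,0,0,1]}}

```text
t: 21.28
eef_pos: [0.5988, -0.1043, 0.1216]
tool_rot: [0.001, 0.673, 0.739, 0.0]
contact_force: [-0.8, -0.8, -1.2]
gripper_width: -0.002
grasp_force: 0.0
```

```bash
python3 -c "
from h import *
im=bot.read_camera('top')
go((40,-100),100.5,yaw=95.62)
cv2.imwrite('pics/t4.png',cv2.resize(im[125:245,265:395],None,fx=5,fy=5,interpolation=cv2.INTER_CUBIC)[:,:,::-1])"
```

```text
t 21.32 pos [ 598.2 -103.8  121.3] jig [  44.2 -101.9] yaw 95.41 F [ 0.7 -0.3 -0.4] w 0.0
 shift [ 0.09 -0.21  1.04] turnz -0.02
```

View pics/t4.png

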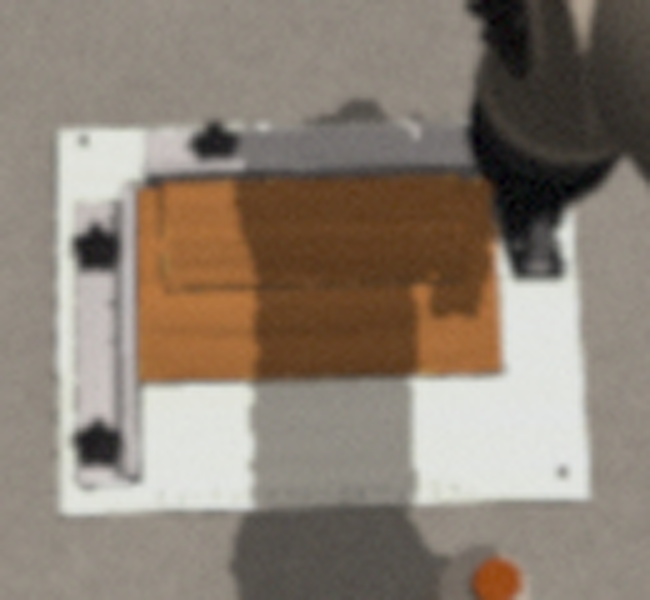

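The middle board (163–480, near edge row 290) lies against the long fence, about 13 mm short of the short fence. Pushing it along +y.

Call:
{"method": "servo_tool", "body": {"motion": [0,-0.2,0.6,0,0,-0.02,1,0,0,0.4,0,0,0,1,0.4,0,0,0,0,0,1,0.3,0,0,0,0,0,1,0.3,0,0,0,0,0,1]}}

```text
t: 21.95
eef_pos: [0.5921, -0.082, 0.1012]
tool_rot: [0.0, 0.671, 0.742, 0.0]
contact_force: [-0.2, -1.0, -0.4]
gripper_width: -0.004
grasp_force: 0.2
```

Call:
{"method": "servo_tool", "body": {"motion": [0.1,0,0,0,0,0,1,0.1,0,0,0,0,0,1]}}

```text
t: 22.2
eef_pos: [0.5919, -0.079, 0.1012]
tool_rot: [0.0, 0.671, 0.741, 0.0]
contact_force: [0.7, -1.4, 0.4]
gripper_width: 0.001
grasp_force: 0.5
```

```bash
python3 -c "
from h import *
go((40,-75),100.5,yaw=95.62)"
```

```text
t 22.2 pos [591.9 -79.  101.2] jig [ 40.3 -76.6] yaw 95.69 F [ 0.7 -1.4  0.4] w 0.001
 shift [ 0.08 -0.01  0.04] turnz 0.01
```

Call:
{"method": "servo_tool", "body": {"motion": [0.1,0,0,0,0,0,1]}}

```text
t: 22.32
eef_pos: [0.5916, -0.0772, 0.1011]
tool_rot: [0.0, 0.671, 0.741, 0.0]
contact_force: [-1.1, -1.0, 1.0]
gripper_width: 0.001
grasp_force: 0.4
```

Call:
{"method": "servo_tool", "body": {"motion": [0.1,0,0,0,0,0,1]}}

```text
t: 22.45
eef_pos: [0.5915, -0.0764, 0.101]
tool_rot: [0.001, 0.672, 0.741, -0.001]
contact_force: [0.1, -8.0, 1.6]
gripper_width: 0.005
grasp_force: 3.6
```

Call:
{"method": "servo_tool", "body": {"motion": [0.1,0,0,0,0,0,1]}}

```text
t: 22.58
eef_pos: [0.5915, -0.0762, 0.1011]
tool_rot: [0.002, 0.672, 0.741, -0.001]
contact_force: [2.1, -11.2, 2.3]
gripper_width: 0.003
grasp_force: 5.3
```

```bash
python3 -c "
from h import *
go((40,-75),100.5,yaw=95.62)"
```

```text
t 22.57 pos [591.5 -76.2 101.1] jig [ 40.1 -73.8] yaw 95.56 F [  2.1 -11.2   2.3] w 0.003
 shift [-0.06 -0.01  0.03] turnz -0.01
```

Call:
{"method": "servo_tool", "body": {"motion": [-0.5,0,0,0,0,0,1,0,0,-1,0,0,0,1,0.5,0,-1,0,0,0,1,1,0,-1,0,0,0,0.33,1,-0.5,-1,0,0,0,0.33]}}

```text
t: 23.2
eef_pos: [0.5775, -0.031, 0.1832]
tool_rot: [0.0, 0.67, 0.742, 0.001]
contact_force: [0.5, 0.5, -0.5]
gripper_width: 0.421
grasp_force: 0.0
```

Call:
{"method": "servo_tool", "body": {"motion": [1,-0.5,0,0,0,0,0.33,1,-0.5,0,0,0,0,0.33,1,-0.5,0,0,0,0,0.33,1,-0.5,0,0,0,0,0.33,1,-0.5,0,0,0,0,0.33]}}

```text
t: 23.82
eef_pos: [0.5158, 0.0618, 0.1802]
tool_rot: [-0.001, 0.671, 0.742, -0.001]
contact_force: [-0.7, -0.6, 0.5]
gripper_width: 0.67
grasp_force: 0.0
```

Call:
{"method": "servo_tool", "body": {"motion": [1,-0.5,0,0,0,0,0.33,1,-0.1,0,0,0,0,0.33,1,0,0,0,0,0,0.33,1,0,0,0,0,0,0.33,1,0,0,0,0,0,0.33]}}

```text
t: 24.45
eef_pos: [0.4942, 0.1599, 0.1801]
tool_rot: [-0.0, 0.671, 0.742, -0.001]
contact_force: [0.4, -0.3, -0.4]
gripper_width: 0.671
grasp_force: 0.0
```

Call:
{"method": "servo_tool", "body": {"motion": [1,0,0,0,0,0,0.33,1,0,0,0,0,0,0.33,1,0,0,0,0,0,0.33,1,0,0,0,0,0,0.33,1,0,0,0,0,0,0.33]}}

```text
t: 25.08
eef_pos: [0.4841, 0.2593, 0.1801]
tool_rot: [-0.0, 0.671, 0.742, -0.001]
contact_force: [-0.4, -0.9, -0.3]
gripper_width: 0.67
grasp_force: 0.0
```

Call:
{"method": "servo_tool", "body": {"motion": [1,0,0,0,0,0,0.33,1,0,0,0,0,0,0.33,1,0,0,0,0,0,0.33,1,0,0,0,0,-1,0.33,1,0,0,0,0,-1,0.33]}}

```text
t: 25.7
eef_pos: [0.4726, 0.3586, 0.1809]
tool_rot: [0.0, 0.551, 0.835, 0.0]
contact_force: [-0.1, -0.0, -0.3]
gripper_width: 0.672
grasp_force: 0.0
```

Call:
{"method": "servo_tool", "body": {"motion": [0,0,0,0,0,-1,0.33,0,0,0,0,0,-1,0.33,0,0,0,0,0,-1,0.33,0,0,0,0,0,-1,0.33,0,0,0,0,0,-1,0.33]}}

```text
t: 26.32
eef_pos: [0.4727, 0.3578, 0.1808]
tool_rot: [-0.0, 0.207, 0.978, -0.0]
contact_force: [0.1, 0.6, -0.6]
gripper_width: 0.672
grasp_force: 0.0
```

```bash
python3 -c "
from h import *
im=bot.read_camera('top')
go(pw=(472.8,389.7),z=69,yaw=168.5)
a=ray('top',[[178,216]],.01)[0]
print(a)
m=wood('top',im,(339,200),.024);print('large',m and (w2j(m[0]).round(1),m))
cv2.imwrite('pics/t5.png',np.hstack([cv2.resize(im[130:240,265:395],(400,338),interpolation=cv2.INTER_CUBIC),cv2.resize(im[130:240,130:260],(400,338),interpolation=cv2.INTER_CUBIC)])[:,:,::-1])"
```

```text
t 26.38 pos [472.7 357.7 180.6] jig [-35.6 369.6] yaw 156.44 F [ 0.6  0.1 -0.3] w 0.666
 shift [0.32 1.57 5.58] turnz -1.4
[[0.43374575 0.39950426 0.01      ]]
large None
```

View pics/t5.png

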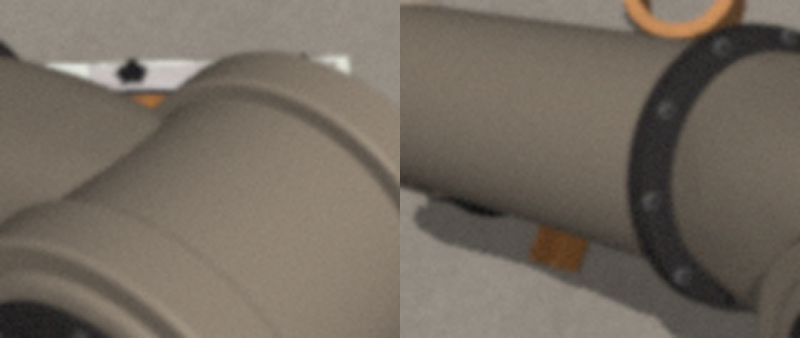

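The arm blocks the top view. The near end of the small board shows at about pixel (182,217), where it was first measured. Descending on it.

Call:
{"method": "servo_tool", "body": {"motion": [0,0,0,0,0,-1,0.33,0,0,0,0,0,-0.4,0.33,0.32,1,0,0,0,0,0.33,0,0.57,1,0,0,0,0.33,0,0,1,0,0,0,0.33]}}

```text
t: 27.0
eef_pos: [0.4728, 0.39, 0.1392]
tool_rot: [-0.0, 0.106, 0.994, -0.0]
contact_force: [-0.5, -0.4, 0.1]
gripper_width: 0.669
grasp_force: 0.0
```

Call:
{"method": "servo_tool", "body": {"motion": [0,0,1,0,0,0,0.33,0,0,0.8,0,0,0,0.33,0,0,0.8,0,0,0,0.33,0,0,0.4,0,0,0,0.33,0,0,0.2,0,0,0,0.33]}}

```text
t: 27.62
eef_pos: [0.473, 0.3893, 0.0765]
tool_rot: [-0.0, 0.106, 0.994, -0.0]
contact_force: [0.9, 0.2, 0.0]
gripper_width: 0.669
grasp_force: 0.0
```

```bash
python3 -c "
from h import *
im=bot.read_camera('side')
go(pw=(472.8,389.7),z=68,yaw=168.5)
cv2.imwrite('pics/s5.png',cv2.resize(im[220:320,180:300],None,fx=5,fy=5,interpolation=cv2.INTER_CUBIC)[:,:,::-1])"
```

```text
t 27.68 pos [473.  389.2  76.4] jig [-32.2 401. ] yaw 167.89 F [ 0.8 -1.  -0.7] w 0.667
 shift [0.01 0.02 0.42] turnz -0.07
```

View pics/s5.png

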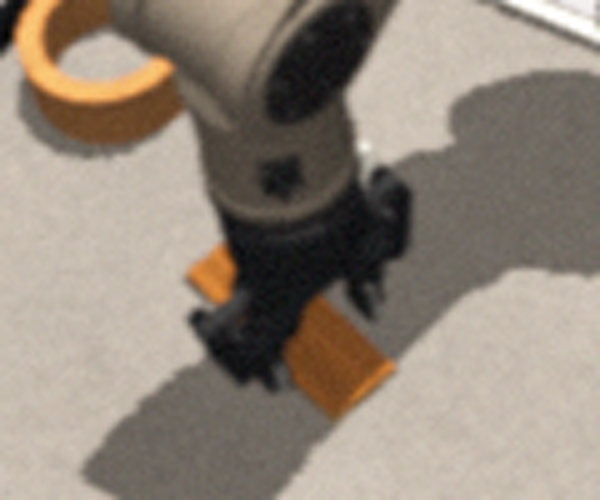

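The fingers straddle the small board, at (275,380) and (370,305), with the tin hidden behind. Closing.

Call:
{"method": "servo_tool", "body": {"motion": [0,0,0.2,0,0,-0.07,0.33,0,0,0,0,0,0,0.65,0,0,0,0,0,0,0.65,0,0,0,0,0,0,0.65,0,0,0,0,0,0,0.65]}}

```text
t: 28.3
eef_pos: [0.4732, 0.3895, 0.0732]
tool_rot: [0.0, 0.1, 0.995, 0.0]
contact_force: [0.1, 0.3, 2.4]
gripper_width: 0.517
grasp_force: 31.3
```

Call:
{"method": "servo_tool", "body": {"motion": [0,0,-0.5,0,0,0,0.65,0,0,-1,0,0,0,0.65,0,0,-1,0,0,0,0.65,0,0,-1,0,0,1,0.65,0,0,-1,0,0,1,0.65]}}

```text
t: 28.92
eef_pos: [0.4731, 0.3896, 0.165]
tool_rot: [0.0, 0.25, 0.968, 0.001]
contact_force: [0.5, -0.2, -0.7]
gripper_width: 0.514
grasp_force: 31.0
```

Call:
{"method": "servo_tool", "body": {"motion": [0,0,-1,0,0,1,0.65,0,0,-0.5,0,0,1,0.65,0,0,0,0,0,1,0.65,0,0,0,0,0,1,0.65,0,0,0,0,0,1,0.65]}}

```text
t: 29.55
eef_pos: [0.4729, 0.3897, 0.1945]
tool_rot: [0.0, 0.587, 0.809, 0.001]
contact_force: [-0.0, 0.1, -0.8]
gripper_width: 0.517
grasp_force: 31.0
```

```bash
python3 -c "
from h import *
im=bot.read_camera('side')
go((27,58),150,yaw=95.62)"
```

```text
t 29.6 pos [472.8 389.8 194.6] jig [-32.3 401.6] yaw 107.76 F [ 0.  -0.  -0.7] w 0.511
 shift [-17.18   2.96   2.23] turnz 1.41
```

Call:
{"method": "servo_tool", "body": {"motion": [0,0,0,0,0,1,0.65,0,0,0,0,0,0.41,0.65,-1,0.5,0,0,0,0,0.65,-1,0.5,0,0,0,0,0.65,-1,0.5,0,0,0,0,0.65]}}

```text
t: 30.22
eef_pos: [0.511, 0.3302, 0.193]
tool_rot: [0.0, 0.668, 0.744, -0.0]
contact_force: [-0.6, 0.1, -0.4]
gripper_width: 0.517
grasp_force: 31.0
```

Call:
{"method": "servo_tool", "body": {"motion": [-1,0.5,0,0,0,0,0.65,-1,0.5,0,0,0,0,0.65,-1,0.4,0,0,0,0,0.65,-1,0,0,0,0,0,0.65,-1,0,0,0,0,0,0.65]}}

```text
t: 30.85
eef_pos: [0.548, 0.2349, 0.1928]
tool_rot: [-0.0, 0.668, 0.744, -0.0]
contact_force: [-0.4, 0.2, 0.1]
gripper_width: 0.518
grasp_force: 31.0
```

Call:
{"method": "servo_tool", "body": {"motion": [-1,0,0,0,0,0,0.65,-1,0,0,0,0,0,0.65,-1,0,0,0,0,0,0.65,-1,0,0,0,0,0,0.65,-1,0,0,0,0,0,0.65]}}

```text
t: 31.48
eef_pos: [0.559, 0.1358, 0.1929]
tool_rot: [0.0, 0.668, 0.744, 0.0]
contact_force: [0.2, -1.2, -0.3]
gripper_width: 0.515
grasp_force: 31.0
```

Call:
{"method": "servo_tool", "body": {"motion": [-1,0,0,0,0,0,0.65,-1,0,0,0,0,0,0.65,-1,0,1,0,0,0,0.65,-1,0,1,0,0,0,0.65,-0.2,0,0.5,0,0,0,0.65]}}

```text
t: 32.1
eef_pos: [0.5671, 0.0511, 0.1403]
tool_rot: [-0.001, 0.669, 0.744, -0.002]
contact_force: [-0.4, 0.5, -1.0]
gripper_width: 0.513
grasp_force: 31.0
```

```bash
python3 -c "
from h import *
im=bot.read_camera('side')
go((26,50),112,yaw=95.62)"
```

```text
t 32.15 pos [566.8  51.8 139.8] jig [28.1 56. ] yaw 96.12 F [-0.7 -0.5 -1.7] w 0.519
 shift [-0.3  -0.1   1.39] turnz 0.06
```

Call:
{"method": "servo_tool", "body": {"motion": [-0.3,-0.1,0.4,0,0,0.06,0.65,0,0,0.5,0,0,0,0.65,0,0,0.3,0,0,0,0.65,0,0,0.2,0,0,0,0.65,0,0,0,0,0,0,0.65]}}

```text
t: 32.78
eef_pos: [0.5666, 0.0477, 0.1148]
tool_rot: [-0.0, 0.671, 0.742, -0.0]
contact_force: [-0.8, -0.3, -0.3]
gripper_width: 0.513
grasp_force: 31.0
```

Call:
{"method": "servo_tool", "body": {"motion": [0,0,0.1,0,0,0,0.65]}}

```text
t: 32.9
eef_pos: [0.5669, 0.0476, 0.1132]
tool_rot: [0.0, 0.671, 0.741, 0.0]
contact_force: [-0.5, -0.3, -0.2]
gripper_width: 0.514
grasp_force: 31.0
```

Call:
{"method": "servo_tool", "body": {"motion": [0,0,0.05,0,0,0,0.65]}}

```text
t: 33.02
eef_pos: [0.5667, 0.0474, 0.112]
tool_rot: [0.0, 0.671, 0.741, 0.0]
contact_force: [0.1, -0.1, -0.1]
gripper_width: 0.518
grasp_force: 31.0
```

```bash
python3 -c "
from h import *
go((26,50),107.2,yaw=95.62)"
```

```text
t 33.02 pos [566.7  47.4 112. ] jig [27.6 51.7] yaw 95.7 F [ 0.1 -0.1 -0.1] w 0.518
 shift [-0.08 -0.08  0.24] turnz 0.01
```

Call:
{"method": "servo_tool", "body": {"motion": [0,-0.1,0.1,0,0,0,0.65,0,0,0.1,0,0,0,0.65]}}

```text
t: 33.28
eef_pos: [0.5644, 0.0472, 0.1078]
tool_rot: [-0.0, 0.671, 0.741, -0.0]
contact_force: [-0.1, 1.1, 0.0]
gripper_width: 0.513
grasp_force: 31.0
```

Call:
{"method": "servo_tool", "body": {"motion": [0,0,0.05,0,0,0,0.65]}}

```text
t: 33.4
eef_pos: [0.5645, 0.0472, 0.1071]
tool_rot: [0.0, 0.671, 0.741, -0.0]
contact_force: [-3.8, -2.3, 11.0]
gripper_width: 0.514
grasp_force: 32.1
```

```bash
python3 -c "
from h import *
go((26,50),107.2,yaw=95.62)"
```

```text
t 33.4 pos [564.5  47.2 107.1] jig [25.4 51.6] yaw 95.7 F [-3.8 -2.3 11. ] w 0.514
 shift [-0.08  0.03 -0.  ] turnz 0.01
```

Call:
{"method": "servo_tool", "body": {"motion": [0,0,0,0,0,0,0.42,0,0,0,0,0,0,0.42,0,0,-0.5,0,0,0,0.42,0,0,-1,0,0,0,0.42,-0.5,0,0,0,0,0,1]}}

```text
t: 34.02
eef_pos: [0.567, 0.0382, 0.1394]
tool_rot: [0.001, 0.671, 0.742, 0.002]
contact_force: [0.1, 0.9, 0.2]
gripper_width: 0.387
grasp_force: 0.0
```

Call:
{"method": "servo_tool", "body": {"motion": [-1,0,0,0,0,0,1,-1,0,0,0,0,0,1,-1,0,0,0,0,0,1,-1,0,0,0,0,0,1,-1,0,0,0,0,0,1]}}

```text
t: 34.65
eef_pos: [0.5756, -0.0638, 0.1367]
tool_rot: [-0.0, 0.671, 0.741, -0.0]
contact_force: [-0.1, 0.2, -0.7]
gripper_width: 0.003
grasp_force: 0.0
```

```bash
python3 -c "
from h import *
im=bot.read_camera('top')
go((25.4,-58),110.5,yaw=95.62)
cv2.imwrite('pics/t6.png',cv2.resize(im[125:245,265:395],None,fx=5,fy=5,interpolation=cv2.INTER_CUBIC)[:,:,::-1])"
```

```text
t 34.7 pos [575.8 -67.4 136.5] jig [ 25.4 -63.4] yaw 95.47 F [ 0.4 -2.5 -0.6] w -0.001
 shift [ 0.27 -0.    1.3 ] turnz -0.02
```

Call:
{"method": "servo_tool", "body": {"motion": [0,0,0.8,0,0,0,1,0,0,0.5,0,0,0,1,0.4,0,0,0,0,0,1,0.3,0,0,0,0,0,1,0.2,0,0,0,0,0,1]}}

```text
t: 35.33
eef_pos: [0.5739, -0.0433, 0.1113]
tool_rot: [0.0, 0.67, 0.742, 0.0]
contact_force: [-0.5, -6.1, 0.9]
gripper_width: -0.002
grasp_force: 3.5
```

Call:
{"method": "servo_tool", "body": {"motion": [0.1,0,0,0,0,0,1]}}

```text
t: 35.45
eef_pos: [0.5737, -0.0432, 0.1112]
tool_rot: [0.001, 0.671, 0.741, -0.001]
contact_force: [0.5, -5.5, 1.6]
gripper_width: 0.0
grasp_force: 2.9
```

```bash
python3 -c "
from h import *
go((25.4,-39),110.5,yaw=95.62)"
```

```text
t 35.45 pos [573.7 -43.2 111.2] jig [ 25.7 -39.2] yaw 95.69 F [ 0.5 -5.5  1.6] w 0.0
 shift [ 0.01 -0.02  0.04] turnz 0.01
```

Call:
{"method": "servo_tool", "body": {"motion": [-0.5,0,0,0,0,0,1,0,0,-1,0,0,1,1,0,0,-0.3,0,0,1,1,0,0,0,0,0,1,1,0,0,0,0,0,1,1]}}

```text
t: 36.08
eef_pos: [0.5748, -0.0526, 0.1371]
tool_rot: [-0.0, 0.862, 0.508, 0.0]
contact_force: [0.1, -0.3, 0.2]
gripper_width: 0.001
grasp_force: 0.0
```

Call:
{"method": "servo_tool", "body": {"motion": [0,0,0,0,0,1,1,0,0,0,0,0,1,1,0,0,0,0,0,1,1,0,0,0,0,0,1,1,0,0,0,0,0,1,1]}}

```text
t: 36.7
eef_pos: [0.5747, -0.0525, 0.137]
tool_rot: [-0.0, 0.988, 0.157, 0.0]
contact_force: [0.4, 0.5, -0.3]
gripper_width: -0.003
grasp_force: 0.0
```

Call:
{"method": "servo_tool", "body": {"motion": [0,0,0,0,0,1,1,0,0,0,0,0,0.47,1,-0.8,-1,0,0,0,0,1,-0.8,-1,0,0,0,0,1,-0.7,-1,0,0,0,0,1]}}

```text
t: 37.33
eef_pos: [0.5224, 0.0032, 0.1369]
tool_rot: [-0.0, 0.999, 0.05, 0.0]
contact_force: [0.1, -0.2, 0.3]
gripper_width: -0.001
grasp_force: 0.0
```

```bash
python3 -c "
from h import *
im=bot.read_camera('side')
go((-19,35),110.5,yaw=5.62)"
```

```text
t 37.38 pos [520.2   6.1 136.8] jig [-22.8  15.1] yaw 5.88 F [-3.2  1.9  0.5] w 0.002
 shift [ 0.19 -0.99  1.31] turnz 0.03
```

Call:
{"method": "servo_tool", "body": {"motion": [0,-1,0.3,0,0,0.03,1,0,0,0.6,0,0,0,1,0,0,0.4,0,0,0,1,0.4,0,0,0,0,0,1,0.4,0,0,0,0,0,1]}}

```text
t: 38.0
eef_pos: [0.5377, 0.0237, 0.1109]
tool_rot: [0.0, 0.999, 0.047, 0.0]
contact_force: [0.4, -0.5, 0.9]
gripper_width: -0.003
grasp_force: 0.1
```

Call:
{"method": "servo_tool", "body": {"motion": [0.3,0,0,0,0,0,1,0.3,0,0,0,0,0,1,0.2,0,0,0,0,0,1]}}

```text
t: 38.38
eef_pos: [0.5531, 0.0258, 0.111]
tool_rot: [0.0, 0.999, 0.048, 0.0]
contact_force: [-0.4, -0.7, 0.6]
gripper_width: -0.002
grasp_force: 0.2
```

Call:
{"method": "servo_tool", "body": {"motion": [0.1,0,0,0,0,0,1,0.1,0,0,0,0,0,1]}}

```text
t: 38.62
eef_pos: [0.5566, 0.0262, 0.1109]
tool_rot: [0.0, 0.999, 0.048, -0.0]
contact_force: [-3.0, -0.1, 1.4]
gripper_width: -0.003
grasp_force: 2.1
```

```bash
python3 -c "
from h import *
go((15.7,35),110.5,yaw=5.62)"
```

```text
t 38.62 pos [556.6  26.2 110.9] jig [15.4 31.5] yaw 5.46 F [-3.  -0.1  1.4] w -0.003
 shift [ 0.01 -0.17  0.02] turnz -0.02
```

Call:
{"method": "servo_tool", "body": {"motion": [0.1,0,0,0,0,0,1]}}

```text
t: 38.75
eef_pos: [0.5569, 0.0262, 0.1106]
tool_rot: [0.0, 0.999, 0.048, -0.002]
contact_force: [-8.6, -1.1, 7.3]
gripper_width: 0.005
grasp_force: 4.3
```

Call:
{"method": "servo_tool", "body": {"motion": [0.1,0,0,0,0,0,1]}}

```text
t: 38.88
eef_pos: [0.5572, 0.0263, 0.1102]
tool_rot: [0.001, 0.999, 0.048, -0.004]
contact_force: [-13.3, 0.5, 9.2]
gripper_width: -0.0
grasp_force: 6.5
```

Call:
{"method": "servo_tool", "body": {"motion": [-0.5,0,0,0,0,0,1,-0.5,0,0,0,0,0,1,0,0,-1,0,0,0,1,0,0,-1,0,0,0,1,0,0,-1,0,0,0,1]}}

```text
t: 39.5
eef_pos: [0.5405, 0.0246, 0.1716]
tool_rot: [0.0, 0.999, 0.048, 0.0]
contact_force: [-0.2, -0.1, 0.0]
gripper_width: -0.002
grasp_force: 0.0
```

Call:
{"method": "servo_tool", "body": {"motion": [0,1,-1,0,0,0,1,0,1,0,0,0,0,1,0,1,0,0,0,0,1,0,1,0,0,0,0,1,0,1,0,0,0,0,1]}}

```text
t: 40.12
eef_pos: [0.5501, -0.0756, 0.1911]
tool_rot: [0.0, 0.999, 0.048, 0.0]
contact_force: [0.7, 0.2, 0.4]
gripper_width: -0.003
grasp_force: 0.0
```

Call:
{"method": "servo_tool", "body": {"motion": [0,1,0,0,0,0,1,0,1,0,0,0,0,1,0,1,0,0,0,0,1,0,1,0,0,0,0,1,0,1,0,0,0,0,1]}}

```text
t: 40.75
eef_pos: [0.5598, -0.1757, 0.1909]
tool_rot: [0.0, 0.999, 0.048, 0.0]
contact_force: [-0.4, 0.2, -0.3]
gripper_width: 0.002
grasp_force: 0.0
```

```bash
python3 -c "
from h import *
im=bot.read_camera('top')
go((15.7,35),110.5,yaw=5.62)
cv2.imwrite('pics/t7.png',cv2.resize(im[130:240,270:390],None,fx=5.4,fy=5.4,interpolation=cv2.INTER_CUBIC)[:,:,::-1])"
```

```text
t 40.8 pos [ 559.8 -179.3  190.9] jig [  -1.5 -173.2] yaw 5.25 F [ 1.1 -3.5  0.3] w -0.002
 shift [  0.86 -10.41   4.02] turnz -0.04
```

View pics/t7.png

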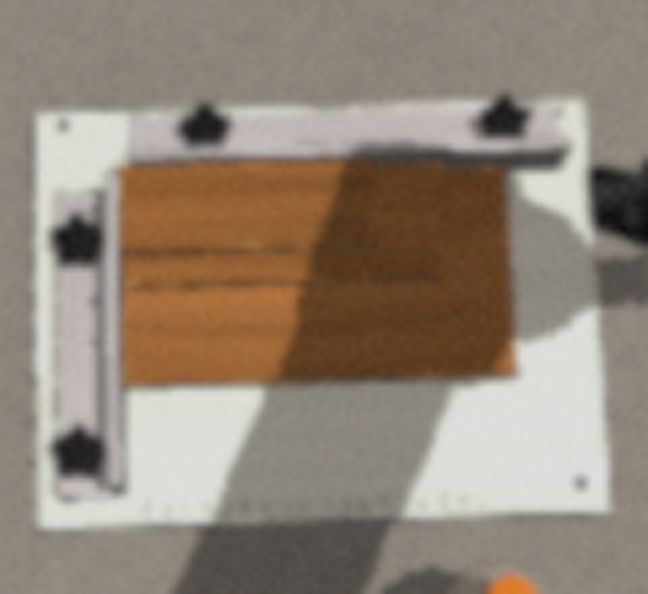

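All three boards show flush with the short fence (col ~121) and the long fence (row ~163). Their near edges at rows 250, 285 and 380 fit the 45, 60 and 110 mm widths, and the arm is clear.

```bash
python3 -c "
from station import bot
print(bot.hand_in())"
```

```text
the job is handed in; nothing more can be done
None
```

I stacked all three boards, pushed them home against both fences and handed the job in at about 41 s of the 72 s allowed; the last picture shows them flush, but the hand-in gave no verdict.

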